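# Weigh the small developer bottle on the spring-balance carrier

## Robot

A 6-joint arm with a two-finger parallel gripper is mounted at the origin on a cart in front of the work surface, level with it; the furniture and walls round the work are solid. World frame = base frame: x ahead of the robot, y to its left, z up, the work surface at z = 0. Lengths are in m, angles in rad, forces in N, time in s.
With the tool pointing down it reaches from about 0.15 to 0.775 m from the base axis. Payload 6.1 kg.
Tool frame: the origin (TCP) lies midway between the tips of the shut fingers; the grasp point (between the pads) lies 19 mm behind it; y points along the fingers, x is the direction in which the jaws open and shut, and the axes are right-handed (so a half turn about y gives the same grasp; the last joint's range is limited). The gripper opens to 85 mm and grips with 20 to 120 N. Pads are 22 mm wide; open, the fingers measure 114 mm over their backs; the gripper's body (76 mm by 85 mm) begins 54 mm behind the grasp point. The pads swing forward as they close: fully open they stand 13 mm farther back than shut.
Start: joints at [-1.339, 0.126, -0.04, 1.405, 0, 1.571], TCP at [0.121, -0.511, 0.231] pointing down, gripper open.
Joint ranges: [-2.72, 2.72], [-0.95, 1.95], [-1.27, 1.35], [-1.78, 2.02], [-1.46, 1.47], [-3.14, 3.14]. Speed limits (rad/s): [2.39, 2.39, 3.01, 3.14, 3.14, 3.14].

## Interface

Orientations are given as a 3x3 rotation matrix whose columns are the frame's x, y, z axes.
In Python, from rig import robot, solver, read_state, eyes, order gives the robot as it stands. The module is installed in compiled form; this text tells all that it offers. Calls block until the motion is done:
- robot.move_to(position, orientation): joint-space move of the TCP to a pose.
- robot.servo_line(position, v=0.15, attitude=None): straight line of the TCP; attitude=None keeps the orientation; v is the mean speed in m/s.
- robot.move_joints(angles): joint-space move.
- robot.move_gripper(opening, force=None): finger opening in m; force is the grip in N (None keeps the last); returns when the fingers have stopped.
- robot.dwell(seconds).
- solver.solve_ik(position, orientation): joint angles nearest the present ones, or None.
- read_state(): the state.
- eyes.grab_frame(name): name is "scene" or "top" or "wrist"; returns a dict with "image" (420x560x3 uint8, blue, green, red), "K" (3x3 intrinsics, pixels), "R" (3x3) and "t" (3): a world point X has camera coordinates R X + t. Camera axes: x right, y down, z forward; pixel columns grow to the right and rows downward; lengths in m; the calibration is good to about 2 mm. A picture is of the moment at which its call begins. There is no depth.
A pose or a line that the arm cannot do raises robot.IKError and nothing moves.
- order.job_done(): hands the job in, once; it reports no verdict.
The state is a dict: "time_s": time; "q": joint angles; "qd": joint speeds; "joint_torque": joint torques, N m; "position": TCP position; "tool_rot": TCP orientation; "wrist_force": force on the tool from outside, world axes, zero at the start; "ft_torque": the same for the moment, N m; "gripper_width": finger opening in m.
Only numpy, scipy, OpenCV 4.12 (cv2) and the standard library are available. Lean on these libraries where they do the work, as an engineer would, in place of code of your own. Each camera call takes 0.05 s, during which the arm holds its last target.

## Task

Weigh the small brown bottle: stand it in the round seat of the spring-balance carrier and let go, then take the carrier by the black handle on top of its gauge and draw the gauge out to its thick ring, with the carrier still standing on the table, pausing there for about a second. Then lift the carrier clear by that handle, level and with the bottle standing in it, and finish while holding it still in the air, its feet about 10 cm above the table, so that the gauge can be read. Leave the other things on the table where they are.

Things in the scene. Friction and masses are not known exactly. Their poses are not given: they have to be found in the camera images.
- bottle: Small brown glass bottle with a black screw cap, upright on the table; 33 mm diameter, 75 mm high, the cap (18 mm diameter) from 54 mm up; about 100 g (varies by 20 %). Grip its straight body 25 to 45 mm above the base. Origin at the centre of its underside, z up the bottle. (A larger bottle of the kind, 118 mm high, is not wanted.)
- carrier: Loose carrier, about 450 g (+-12 %), on four rubber feet: aluminium deck 230 x 90 mm, top 9 mm up; mid-deck an upright gauge tube, 28 to 31 mm diameter, mouth 103 mm up; bottle seat at the +x end; at -x a steel counterweight, 48 mm diameter, top 34 mm up, that balances the bottle. Origin at the deck's centre, level with the feet's undersides (table: z = 0); x along the deck to the seat, y across, z up.
- seat (a point): Centre of the floor of the bottle seat, on the deck's top, 85 mm from the tube's axis toward the carrier's +x end. The seat is ringed by an 8 mm high lip, 46 mm inner and 54 mm outer diameter; the bottle stands on the deck inside it.
- grip (a point): Centre of the black handle on the gauge's plunger: an upright rounded block 30 mm along the carrier's x, 24 mm along its y, 44 mm high; 130 mm above the carrier's underside with the gauge at rest. It is taken from above with the fingers closing along the carrier's y. It moves with the gauge.
- gauge (a joint): How far the handle's steel rod is drawn up out of the tube, m: 0 at rest (handle down on the tube) to 0.070. A spring pulls it back, 130 N/m. The rod has thin black rings every 10 mm and one thick ring (3.5 mm) that stands at the tube's mouth at about 0.020. With the bottle aboard the carrier leaves the table at 0.036 to 0.048, and shows that reading while it hangs.
- timer: Round timer with a knob, 58 x 58 x 49 mm; a bystander, to be left alone. Origin at the centre of its underside.
- cork_block: Plain cork block, 60 x 95 x 38 mm; a bystander, to be left alone. Origin at the centre of its underside.
Things that resemble listed ones, but are neither listed nor needed, are in the scene too. There is more than one size of the carrier; the job needs the larger.

How it is judged:
By the outcome, as a careful person would: the job done as asked, in the order asked, and still so for the second after the job is handed in, while the arm keeps its last pose, push and grip.
It also fails if it takes over 58 s, if anything falls off the work surface, if the arm or the gripper's body presses on something with over 40 N, if the wrist force passes 120 N, or if a joint passes its speed limit or range.

## Working session

There is one attempt and no reset: what is moved stays moved. The work goes in short steps, each a Python script; the robot and the scene stay as the last script left them, time stands still between calls to the robot, and variables do not carry over. Pictures are saved under pics/ and viewed, and the job is handed in when it is done.

```bash
mkdir -p pics; ls
python3 - <<'E'
from rig import robot, solver, read_state, eyes, order
import cv2
for n in ["scene","top","wrist"]:
    f=eyes.grab_frame(n); cv2.imwrite(f"pics/{n}0.png",f["image"]); print(n,f["K"].tolist(),f["R"].round(4).tolist(),f["t"].round(4).tolist())
print(read_state())
E
```

```text
pics
scene [[535.3815161828218, 0.0, 278.24469197517107], [0.0, 535.3815161828218, 199.44917474711397], [0.0, 0.0, 1.0]] [[0.7539, -0.6568, 0.0148], [-0.39, -0.4656, -0.7944], [0.5287, 0.5931, -0.6072]] [-0.5535, 0.1931, 1.3699]
top [[461.578792075114, 0.0, 284.5825389740608], [0.0, 461.578792075114, 211.20511144584006], [0.0, 0.0, 1.0]] [[0.0211, -0.9997, 0.0096], [-0.9845, -0.0225, -0.1739], [0.174, -0.0058, -0.9847]] [-0.2271, 0.5566, 1.2328]
wrist [[336.62553977335295, 0.0, 283.0271930948479], [0.0, 336.62553977335295, 208.22495348492495], [0.0, 0.0, 1.0]] [[0.2294, -0.9733, -0.0009], [-0.9305, -0.2195, 0.2934], [-0.2857, -0.0665, -0.956]] [-0.5246, -0.0387, 0.379]
{'time_s': 0.15, 'q': array([-1.33898840e+00,  1.26232715e-01, -4.03425823e-02,  1.40539874e+00,
       -9.67143903e-06,  1.57079147e+00]), 'qd': array([ 0.00034588, -0.00108109,  0.00165493, -0.00059435, -0.00035562,
        0.00148961]), 'joint_torque': array([ 1.28187152e-03, -4.36277318e+01,  3.53147399e+01,  1.36520632e-02,
        1.78572791e-04, -5.78765793e-06]), 'position': array([ 0.12053961, -0.51066267,  0.23072724]), 'tool_rot': array([[ 2.29742038e-01, -2.79977934e-04,  9.73251518e-01],
       [-9.73250846e-01,  1.14399197e-03,  2.29742208e-01],
       [-1.17771467e-03, -9.99999306e-01, -9.66571507e-06]]), 'wrist_force': array([ 0.50745857,  0.73072535, -0.89972177]), 'ft_torque': array([-0.02255241,  0.04857609, -0.07172989]), 'gripper_width': 0.08511078396191994}
```

View pics/scene0.png

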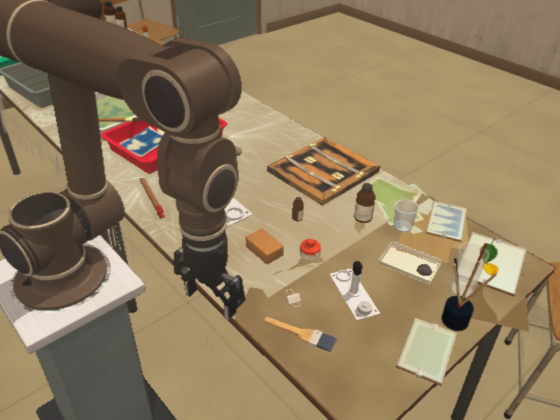

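View pics/top0.png

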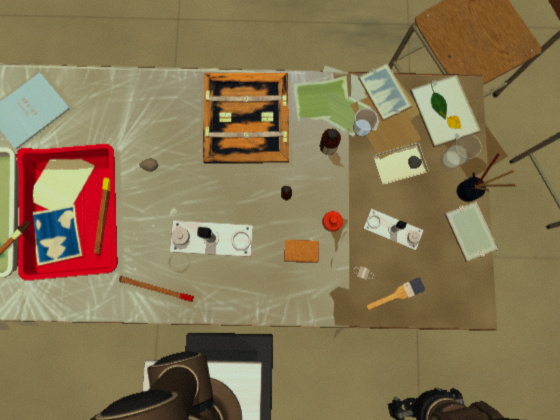

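View pics/wrist0.png

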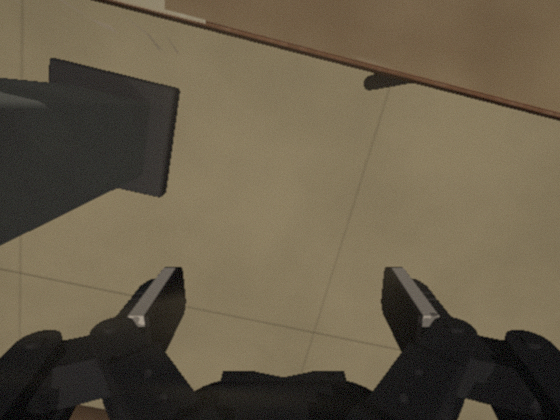

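The top view shows two carriers. The deck at (211,239) is about 82 px long, and the one at (393,229) is about 58 px, so the first is the larger and the one wanted. There are also two bottles: the one at (286,192) is small, and the one at (330,140) is the larger one and not wanted. I'll measure them and make an enlarged crop.

```bash
cat > h.py <<'E'
from rig import robot, solver, read_state, eyes, order
import cv2, numpy as np
def ray(f,u,v):
    R,t,K=map(np.array,(f["R"],f["t"],f["K"])); return -R.T@t, R.T@np.linalg.inv(K)@np.array([u,v,1.])
def onz(f,u,v,z):
    c,d=ray(f,u,v); return c+d*(z-c[2])/d[2]
def proj(f,X):
    p=f["K"]@(np.array(f["R"])@np.array(X)+f["t"]); return p[:2]/p[2]
def tri(obs):
    A=np.zeros((3,3));b=np.zeros(3)
    for f,u,v in obs:
        c,d=ray(f,u,v);d=d/np.linalg.norm(d);P=np.eye(3)-np.outer(d,d);A+=P;b+=P@c
    return np.linalg.solve(A,b)
def save(f,n,box=None,s=1):
    im=f["image"] if box is None else f["image"][box[1]:box[3],box[0]:box[2]]
    cv2.imwrite(f"pics/{n}.png",cv2.resize(im,None,fx=s,fy=s,interpolation=cv2.INTER_CUBIC))
E
python3 - <<'E'
from h import *
f=eyes.grab_frame("top"); save(f,"topcrop",(155,170,315,280),5)
g=eyes.grab_frame("scene"); save(g,"scenecrop",(200,150,400,290),4)
im=f["image"]; hsv=cv2.cvtColor(im,cv2.COLOR_BGR2HSV)
m=((hsv[...,2]>215)&(hsv[...,1]<25)).astype('uint8'); 
for x0,x1,y0,y1 in [(160,262,212,265),(355,430,200,255)]:
    s=np.zeros_like(m); s[y0:y1,x0:x1]=m[y0:y1,x0:x1]
    n,l,st,_=cv2.connectedComponentsWithStats(s); k=1+st[1:,4].argmax(); c=np.argwhere(l==k)[:,::-1].astype('float32')
    r=cv2.minAreaRect(c); print(r)
    P=[onz(f,*p,.009) for p in cv2.boxPoints(r)]
    print(np.round(P,4).tolist(), np.mean(P,0))
d=((hsv[...,2]<70)).astype('uint8'); d[:,:270]=0;d[:,300:]=0;d[:180]=0;d[205:]=0
c=np.argwhere(d); print(c.min(0),c.max(0),c.mean(0))
E
```

```text
((224.25003051757812, 230.75003051757812), (1.4142134189605713, 0.7071067094802856), 45.0)
[[0.509, -0.0426, 0.009], [0.5104, -0.0439, 0.009], [0.5076, -0.0469, 0.009], [0.5062, -0.0455, 0.009]] [ 0.50831457 -0.04471365  0.009     ]Traceback (most recent call last):
  File "<stdin>", line 8, in <module>
ValueError: attempt to get argmax of an empty sequence
```

View pics/topcrop.png

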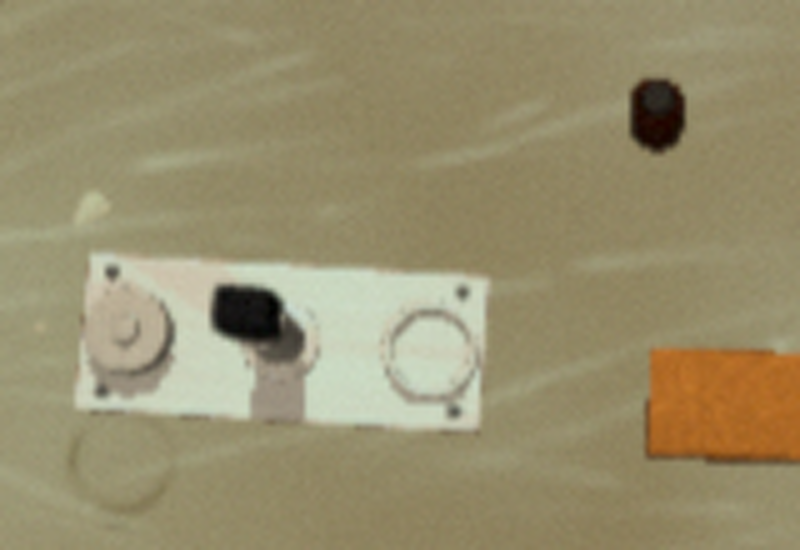

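View pics/scenecrop.png

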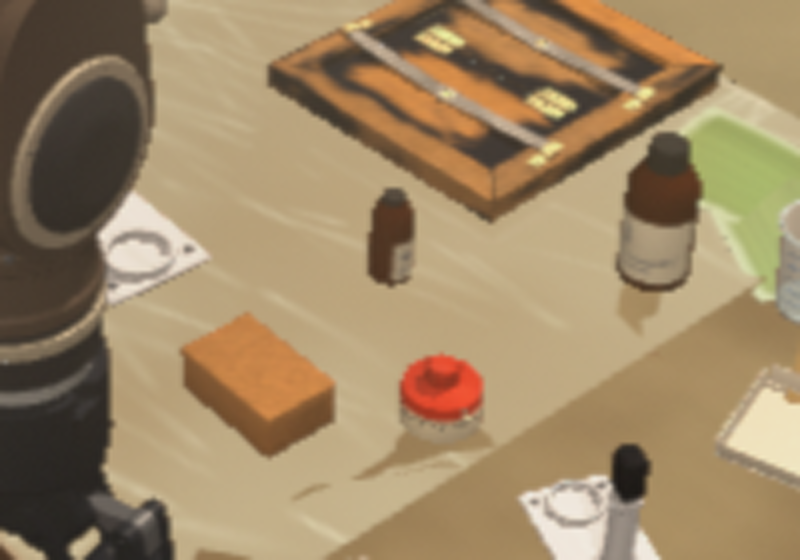

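The crop shows the larger carrier with its counterweight at left (128,330) and seat ring at right (432,353). The bare small bottle is at crop (657,112), short beside the labelled larger one in the scene view. Next I'll measure the poses.

Run:
```python
from h import *
f=eyes.grab_frame("top"); g=eyes.grab_frame("scene")
T=lambda p:(p[0]/5+155-.4,p[1]/5+170-.4); S=lambda p:(p[0]/4+200-.4,p[1]/4+150-.4)
P=np.array([onz(f,*T(p),.009) for p in [(90,253),(490,277),(481,431),(76,409)]]); print(P.round(4),P.mean(0))
print([np.linalg.norm(P[i]-P[(i+1)%4]).round(4) for i in range(4)])
print("seat",onz(f,*T((432,356)),.013),"cw",onz(f,*T((127,328)),.034),"handle top",onz(f,*T((246,304)),.152))
Q=np.array([onz(f,*T(p),.009) for p in[(400,229)]])
# small carrier length check
for a,b in [((371,209),(422,234))]: print(np.linalg.norm(onz(f,*a,.009)-onz(f,*b,.009)))
print("bottle cap top(top)",onz(f,*T((656,97)),.075),"scene cap",onz(g,*S((395,194)),.075))
b=tri([(f,*T((656,97))),(g,*S((395,194)))]);print(b)
# base
print("base front scene",onz(g,*S((391,283)),0), "base top-cam",onz(f,*T((657,150)),0))
hsv=cv2.cvtColor(g["image"],cv2.COLOR_BGR2HSV)
m=(hsv[...,2]<110).astype('uint8'); m[:,:285]=0;m[:,310:]=0;m[:190]=0;m[226:]=0
c=np.argwhere(m);print(c.min(0),c.max(0))
h=tri([(g,*S((640,160))),(g,*S((640,160)))]) if 0 else None
# heights big bottle
print("bigbottle base",onz(g,*S((655,286)),0), "cork top", onz(f,302,243,.038),"timer",onz(f,333,221,.04))
```

```text
[[ 0.5353  0.1037  0.009 ]
 [ 0.5266 -0.1247  0.009 ]
 [ 0.4389 -0.1226  0.009 ]
 [ 0.4463  0.106   0.009 ]] [ 0.48677434 -0.00940136  0.009     ]
[np.float64(0.2286), np.float64(0.0878), np.float64(0.2286), np.float64(0.0891)]
seat [ 0.48025335 -0.09372082  0.013     ] cw [0.48982867 0.07454191 0.034     ] handle top [ 0.48939207 -0.0108294   0.152     ]
0.16052750342449912
bottle cap top(top) [ 0.6189947  -0.21670341  0.075     ] scene cap [ 0.6158679 -0.2209645  0.075    ]
[ 0.62001172 -0.21673638  0.07051112]
base front scene [ 0.61013486 -0.22703471  0.        ] base top-cam [ 0.60452852 -0.2184992   0.        ]
[190 292] [220 303]
bigbottle base [ 7.55170827e-01 -3.53363584e-01 -1.11022302e-16] cork top [ 0.47515166 -0.2650512   0.038     ] timer [ 0.53849426 -0.35065582  0.04      ]
```

```bash
cat >> h.py <<'E'
def rot(yaw): # jaw axis at yaw from world x, pointing down
    x=np.array([np.cos(yaw),np.sin(yaw),0]);y=np.array([0,0,-1.]);return np.column_stack([x,y,np.cross(x,y)])
E
python3 - <<'E'
from h import *
f=eyes.grab_frame("top")
print("box corner",onz(f,288,162,.0),onz(f,288,162,.04))
for yaw in (-.035,np.pi-.035,-.8):
    print(yaw,[solver.solve_ik(np.array(p),rot(yaw)) for p in ([.618,-.218,.2],[.484,-.094,.2],[.487,-.009,.3])])
robot.move_gripper(.062,force=30)
robot.move_to(np.array([.618,-.218,.20]),rot(-.035))
w=eyes.grab_frame("wrist"); save(w,"w1"); t=eyes.grab_frame("top"); save(t,"t1"); s=eyes.grab_frame("scene"); save(s,"s1")
print(read_state()["time_s"],read_state()["position"], proj(w,[.618,-.218,.075]),proj(w,[.618,-.218,0]))
E
```

```text
box corner [ 0.71755225 -0.22206092  0.        ] [ 0.70599465 -0.2216138   0.04      ]
-0.035 [array([-0.33912332,  0.38006267,  0.21990045,  1.4106341 ,  0.        ,
        1.266673  ]), array([-0.1918268 ,  0.0671777 , -0.17308238,  1.33053625,  0.        ,
        1.41396952]), array([-0.01847839,  0.06418936,  0.04250466,  1.54911163,  0.        ,
        1.58731794])]
3.106592653589793 [array([-0.33912332,  0.38006267,  0.21990045,  1.4106341 ,  0.        ,
       -1.87491965]), array([-0.1918268 ,  0.0671777 , -0.17308238,  1.33053625,  0.        ,
       -1.72762313]), array([-0.01847839,  0.06418936,  0.04250466,  1.54911163,  0.        ,
       -1.55427472])]
-0.8 [array([-0.33912332,  0.38006267,  0.21990045,  1.4106341 ,  0.        ,
        2.031673  ]), array([-0.1918268 ,  0.0671777 , -0.17308238,  1.33053625,  0.        ,
        2.17896952]), array([-0.01847839,  0.06418936,  0.04250466,  1.54911163,  0.        ,
        2.35231794])]
2.9917 [ 0.61755527 -0.21895519  0.20021813] [284.51076172 197.8815439 ] [284.2474224  178.78579965]
```

View pics/w1.png

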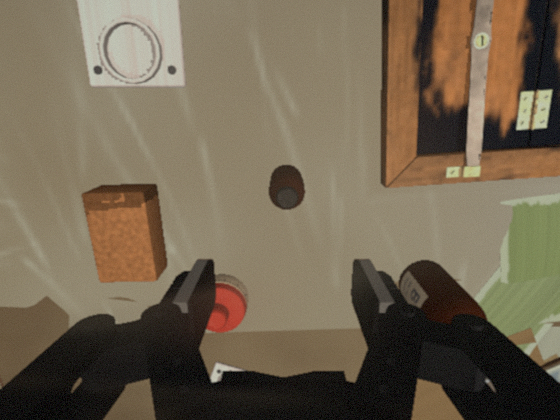

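View pics/s1.png

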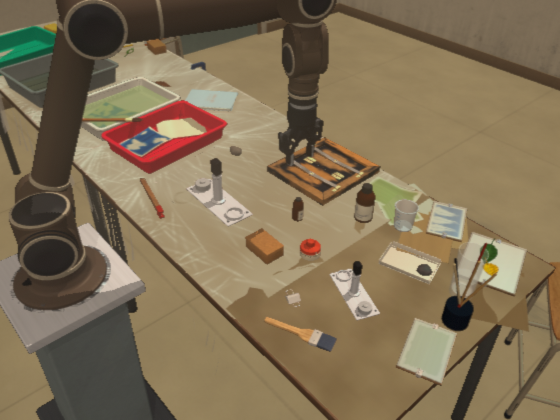

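The wrist view shows the bottle clear at (287,187) with its cap at (288,198), between the cork block (125,233) and the larger bottle (440,290). The seat ring is at (131,50). I'll refine both positions from this view.

Run:
```python
from h import *
w=eyes.grab_frame("wrist");s=eyes.grab_frame("scene");f=eyes.grab_frame("top")
T=lambda p:(p[0]/5+155-.4,p[1]/5+170-.4)
print("cap",onz(w,287.5,198,.075), "body outline x", onz(w,287,187,.03))
print(tri([(w,287.5,198),(s,298.4,198.3),(f,*T((656,97)))]))
# seat: outer lip ring ellipse fit in wrist
save(w,"w1seat",(70,0,200,95),6); save(s,"s1car",(180,145,260,235),7)
print("seat wr",onz(w,131,50,.013), "corner",onz(w,88,86,.009),onz(w,185,86,.009))
print("handle tri",tri([(s,215,167),(f,*T((246,310)))]))
```

```text
cap [ 0.62051406 -0.21813579  0.075     ] body outline x [ 0.62053964 -0.21959443  0.03      ]
[ 0.61993034 -0.21783845  0.07098826]
seat wr [ 0.48513197 -0.09262044  0.013     ] corner [ 0.43816624 -0.12105731  0.009     ] [ 0.52868293 -0.12440873  0.009     ]
handle tri [ 0.48777213 -0.00511803  0.12496682]
```

View pics/w1seat.png

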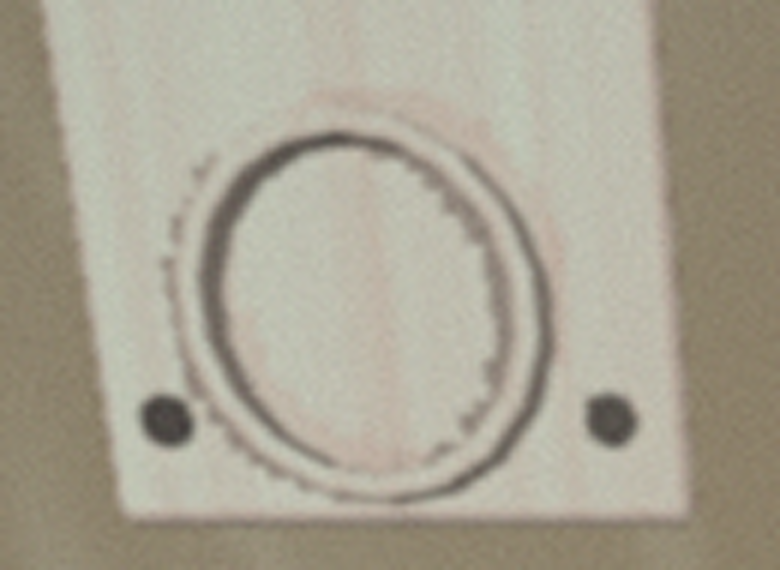

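View pics/s1car.png

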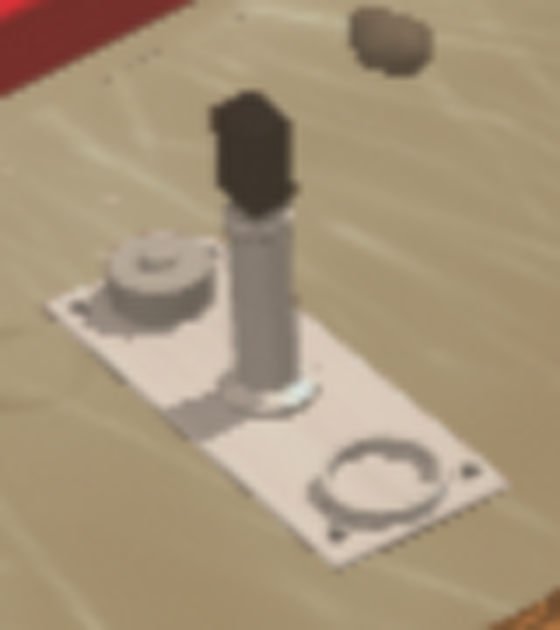

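Run:
```python
from h import *
robot.move_to(np.array([.620,-.218,.12]),rot(-.037))
robot.servo_line(np.array([.620,-.218,.014]),v=.1)
a=read_state(); print(a["time_s"],a["position"],a["wrist_force"])
robot.move_gripper(.02,force=30)
a=read_state(); print(a["time_s"],a["position"],a["wrist_force"],a["gripper_width"])
w=eyes.grab_frame("wrist"); save(w,"w2")
```

```text
4.7667 [ 0.62056441 -0.2181879   0.0148864 ] [ 0.05817801  0.2902752  -1.10003432]
5.1333 [ 0.62047386 -0.21812745  0.01478711] [ 0.67629395 -0.39744656  3.92958629] 0.032148219963623194
```

View pics/w2.png

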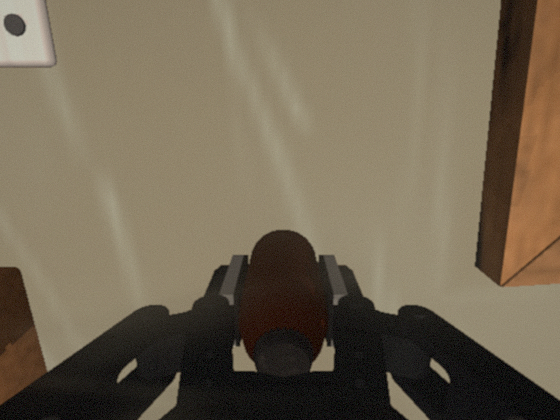

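Run:
```python
from h import *
robot.servo_line(np.array([.620,-.218,.10]),v=.12)
robot.servo_line(np.array([.4845,-.0937,.10]),v=.15)
robot.servo_line(np.array([.4845,-.0937,.050]),v=.1)
robot.dwell(.2)
a=read_state(); print(a["time_s"],a["position"],a["wrist_force"],a["gripper_width"])
w=eyes.grab_frame("wrist"); save(w,"w3"); s=eyes.grab_frame("scene"); save(s,"s3",(160,130,300,240),5)
f=eyes.grab_frame("top"); save(f,"t3",(155,200,275,280),6)
```

```text
8.275 [ 0.48511906 -0.09382158  0.05079278] [ 0.20652925 -0.51601247 -0.23319759] 0.032085210883002015
```

View pics/w3.png

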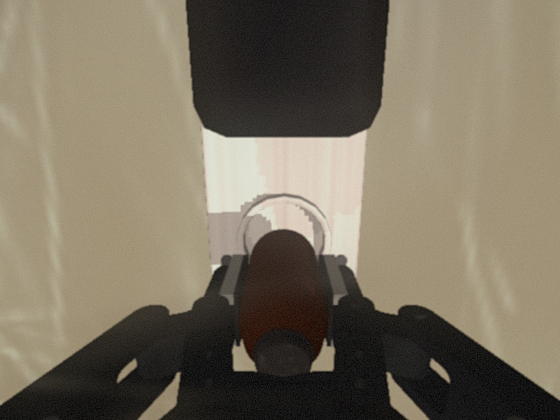

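View pics/s3.png

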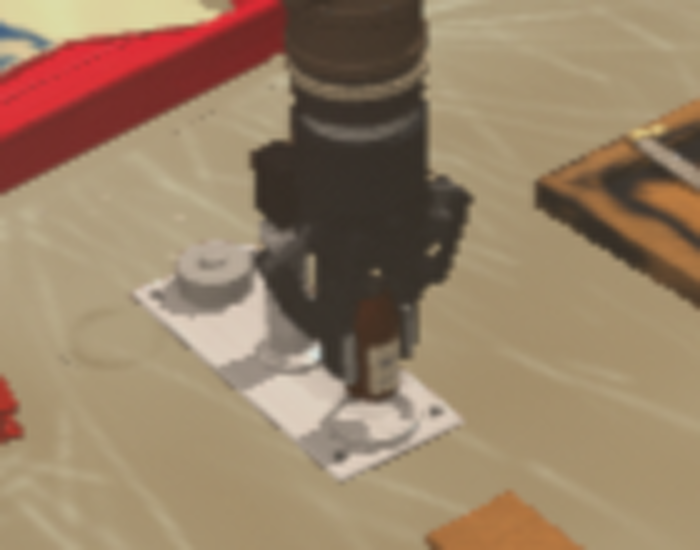

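Run:
```python
from h import *
s=eyes.grab_frame("scene"); w=eyes.grab_frame("wrist")
C=lambda X:((proj(s,X)-[160,130]+.4)*5).round(1)
print("pred base ctr",C([.4851,-.0938,.036]),"seat",C([.4845,-.0937,.017]))
c=-w["R"].T@w["t"];print("cam",c)
# overlay rings
im=cv2.resize(s["image"][130:240,160:300],None,fx=5,fy=5,interpolation=cv2.INTER_CUBIC)
for ctr,r,col in [((.4845,-.0937,.017),.023,(0,255,0)),((.4845,-.0937,.017),.027,(0,255,0)),((.4851,-.0938,.036),.0165,(0,0,255))]:
    P=np.array([C(np.array(ctr)+r*np.array([np.cos(a),np.sin(a),0])) for a in np.linspace(0,6.28,60)]).astype(int)
    cv2.polylines(im,[P],True,col,1)
cv2.imwrite("pics/s3o.png",im[250:500,200:600].repeat(2,0).repeat(2,1))
```

```text
pred base ctr [376.1 382. ] seat [376.3 408. ]
cam [ 0.4867919  -0.01941749  0.192965  ]
```

View pics/s3o.png

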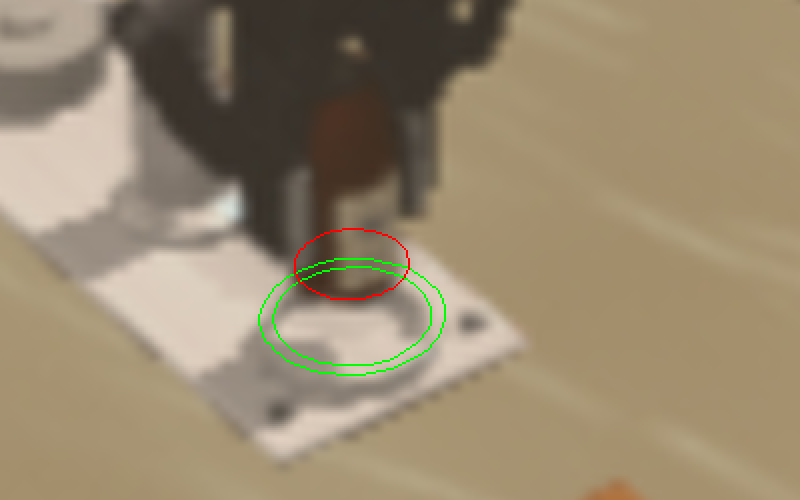

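Ring and bottle both agree with the prediction to about 1 mm. The wrist camera sits right over the handle, though, and would come within about 14 mm of it, so I'll turn the wrist half a turn before lowering.

Run:
```python
from h import *
robot.servo_line(np.array([.4845,-.0937,.11]),v=.12)
robot.move_to(np.array([.4845,-.0937,.11]),rot(np.pi-.037))
robot.servo_line(np.array([.4845,-.0937,.040]),v=.12)
robot.dwell(.2)
a=read_state(); print(a["time_s"],a["position"],a["wrist_force"],a["gripper_width"])
w=eyes.grab_frame("wrist"); save(w,"w4"); s=eyes.grab_frame("scene"); save(s,"s4",(160,130,300,240),5)
print("seat in wrist",proj(w,[.4845,-.0937,.013]))
```

```text
12.7583 [ 0.48518748 -0.09381517  0.04089275] [-0.34419369  0.24357635 -0.54436984] 0.03197533313005012
seat in wrist [283.15147824 248.2190651 ]
```

View pics/w4.png

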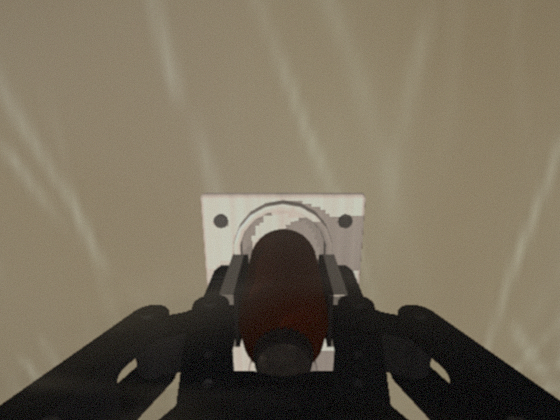

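View pics/s4.png

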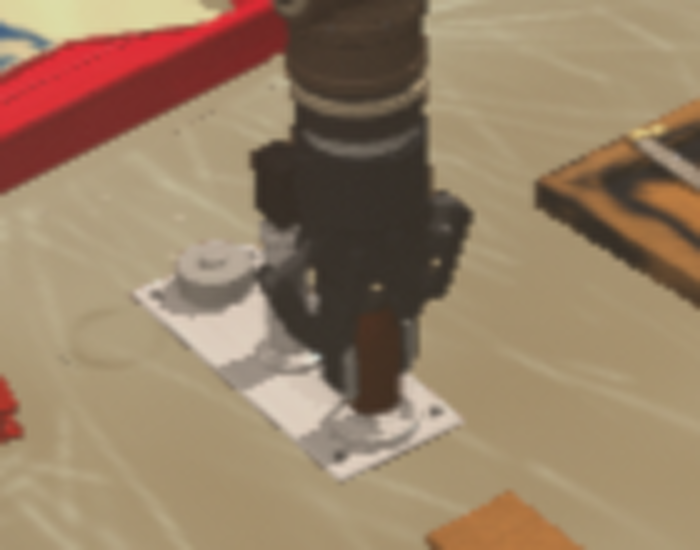

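The wrist view has the bottle (283) centred on the seat ring (284). Lowering and releasing.

Run:
```python
from h import *
z=.0245
robot.servo_line(np.array([.4845,-.0937,z]),v=.06)
for i in range(6):
    a=read_state(); print(a["time_s"],a["position"],a["wrist_force"])
    if a["wrist_force"][2]>2.5: break
    z-=.0007; robot.servo_line(np.array([.4845,-.0937,z]),v=.02)
robot.move_gripper(.050)
robot.dwell(.2)
p=read_state()["position"]
robot.servo_line(np.array([.4845,-.0937,.20]),v=.12)
robot.dwell(.1)
a=read_state(); print(a["time_s"],a["position"],a["wrist_force"],a["gripper_width"])
w=eyes.grab_frame("wrist"); save(w,"w5"); s=eyes.grab_frame("scene"); save(s,"s5",(160,130,300,240),5)
```

```text
13.2667 [ 0.48406463 -0.09362806  0.02375671] [ 0.49690122  0.10914839 -1.24205643]
13.5167 [ 0.48409081 -0.09363219  0.02368329] [-2.40607381  0.63748507  2.50969678]
15.75 [ 0.48418638 -0.09363793  0.19931887] [ 0.50891265  0.51241531 -0.90045728] 0.04986371287403792
```

View pics/w5.png

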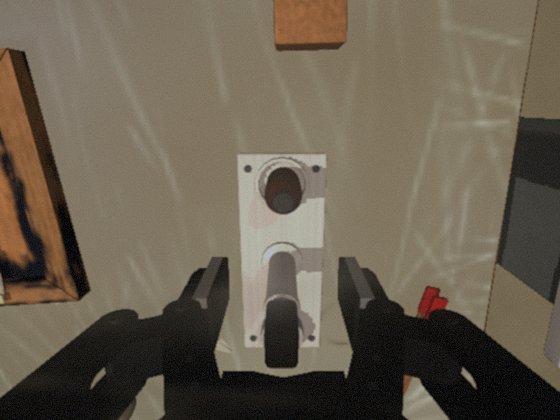

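View pics/s5.png

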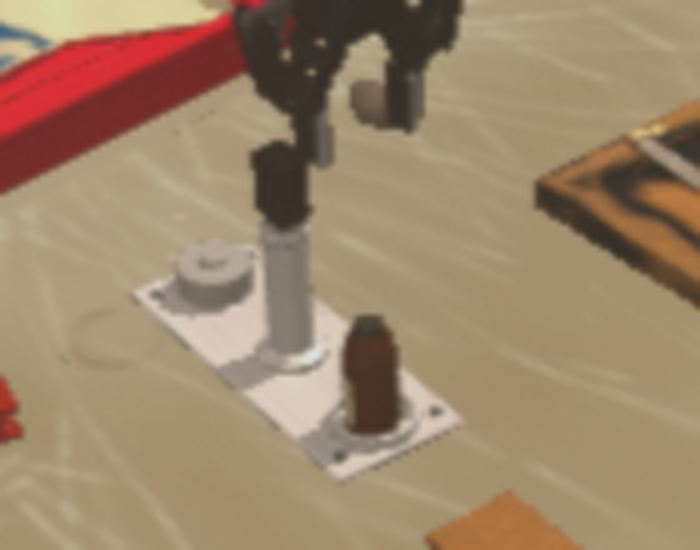

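The bottle now stands in the seat, in the wrist view at (285,188) inside the ring. Next I'll hover over the handle and check centring.

Run:
```python
from h import *
w=eyes.grab_frame("wrist")
P=np.array([onz(w,*p,.009) for p in [(237,153),(327,153)]]);print("end corners",P.round(4), "mid",P.mean(0))
d=P[1]-P[0]; print("yaw",np.arctan2(d[1],d[0]))
print("bottle cap",onz(w,285,200,.084))
robot.move_gripper(.064,force=60)
robot.servo_line(np.array([.4872,-.0087,.225]),v=.15)
robot.dwell(.15)
a=read_state(); print(a["time_s"],a["position"])
w=eyes.grab_frame("wrist"); save(w,"w6"); s=eyes.grab_frame("scene"); save(s,"s6",(160,110,300,220),5)
for z in (.152,.108,.009): print(proj(w,[.4872,-.0087,z]))
```

```text
end corners [[ 0.5275 -0.1254  0.009 ]
 [ 0.4389 -0.1221  0.009 ]] mid [ 0.4832237  -0.12377126  0.009     ]
yaw 3.1040206203267213
bottle cap [ 0.48178418 -0.09652912  0.084     ]
17.0833 [ 0.48703302 -0.00937979  0.22465397]
[281.70132388 222.24460567]
[281.83391934 204.06880661]
[282.02037462 178.51005932]
```

View pics/w6.png

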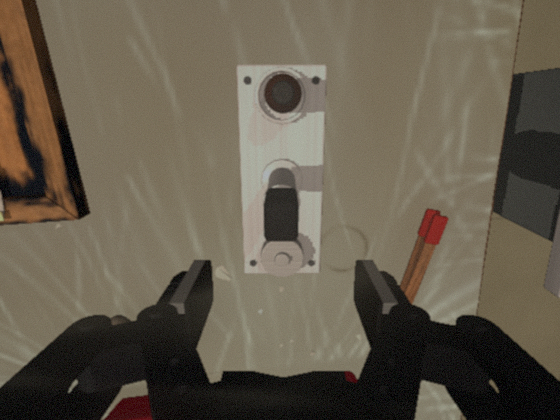

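View pics/s6.png

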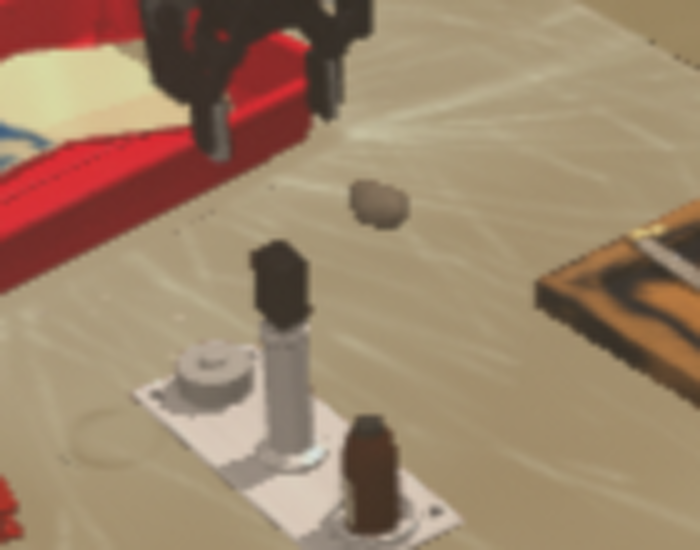

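The handle is at wrist columns 264–298, so its centre is 281, as predicted. Descending to grip.

Run:
```python
from h import *
robot.servo_line(np.array([.4872,-.0092,.110]),v=.1)
a=read_state(); print(a["time_s"],a["position"],a["wrist_force"])
robot.move_gripper(.015,force=60)
robot.dwell(.2)
a=read_state(); print(a["time_s"],a["position"],a["wrist_force"],a["ft_torque"],a["gripper_width"])
w=eyes.grab_frame("wrist"); save(w,"w7"); s=eyes.grab_frame("scene"); save(s,"s7",(160,110,300,220),5)
```

```text
18.4833 [ 0.48767088 -0.00923015  0.11067615] [-0.68765967  0.49165988 -0.23883648]
19.125 [ 0.48779895 -0.00921185  0.11040171] [ 2.80251728 -0.33128557  1.52055564] [-0.03601687 -0.50222866  0.05708029] 0.02359955656971034
```

View pics/w7.png

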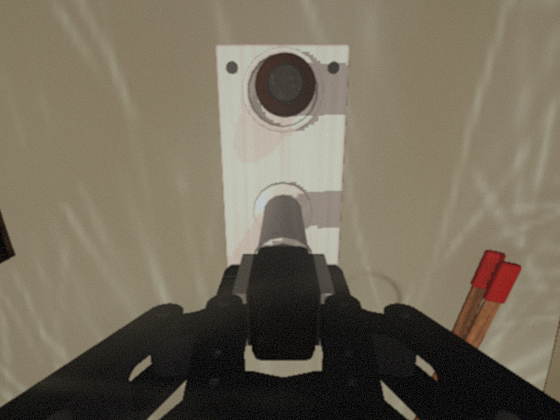

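View pics/s7.png

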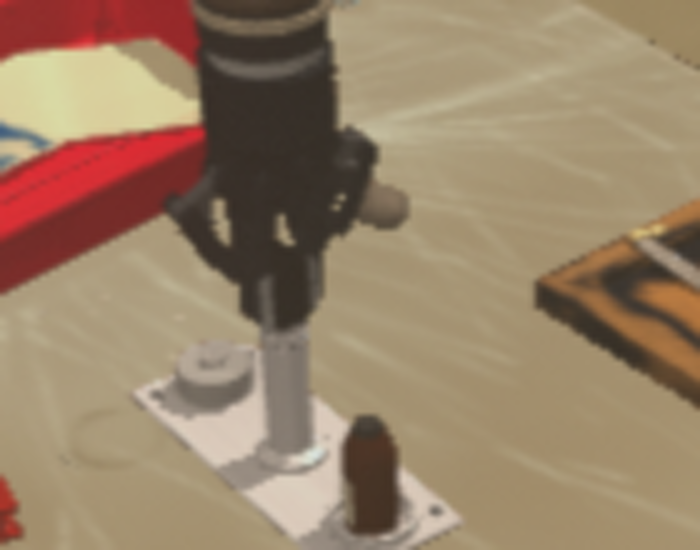

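The handle is held at 23.6 mm wide. Now I'll draw the gauge to 20 mm and look at the ring.

Run:
```python
from h import *
robot.servo_line(np.array([.4872,-.0092,.130]),v=.03)
robot.dwell(.1)
a=read_state(); print(a["time_s"],a["position"],a["wrist_force"],a["gripper_width"])
w=eyes.grab_frame("wrist"); save(w,"w8",(200,170,370,300),4); s=eyes.grab_frame("scene"); save(s,"s8",(190,150,260,220),8)
```

```text
20.1417 [ 0.48673982 -0.00920759  0.12959563] [ 0.94432585  0.26455744 -2.77638281] 0.02342258068961011
```

View pics/w8.png

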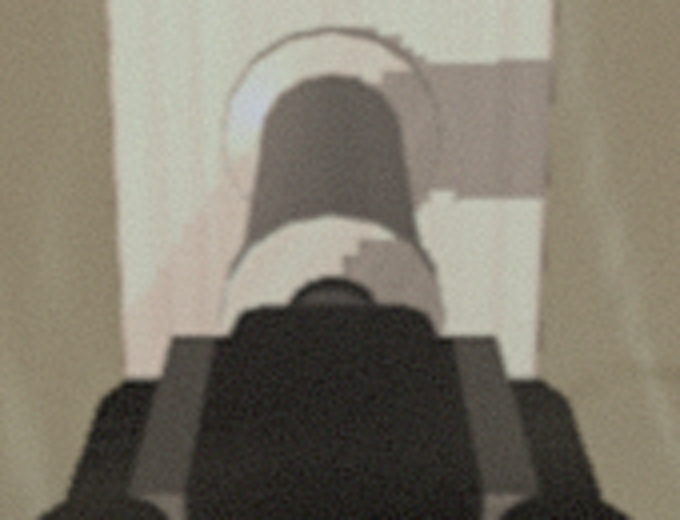

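View pics/s8.png

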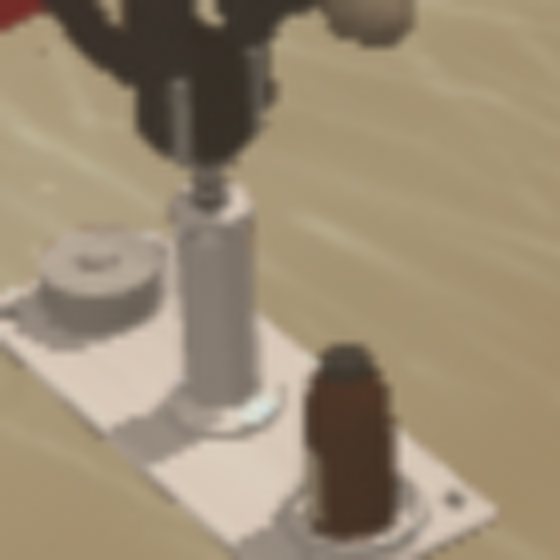

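Run:
```python
from h import *
w=eyes.grab_frame("wrist")
for n in(1,2,3): pass
# rod front at ~ -y side 5 mm
W=lambda X:((proj(w,X)-[200,170]+.4)*4).round(1)
for z in (.103,.1048,.1065,.108,.112): print(z,W([.4870,-.0088-.0045,z]))
print("mouth near rim",W([.4870,-.0088-.0155,.103]))
fr=np.mean([eyes.grab_frame("wrist")["image"].astype(float) for _ in range(6)],0)
im=fr[225:255,260:310]; im=np.clip((im-20)*2,0,255).astype('uint8')
cv2.imwrite("pics/w8b.png",cv2.resize(im,None,fx=14,fy=14,interpolation=cv2.INTER_NEAREST))
g=fr.mean(2); print([(r,round(g[r,280:288].mean())) for r in range(232,252)])
print(read_state()["position"],read_state()["wrist_force"],read_state()["time_s"])
```

```text
0.103 [325.8 289.5]
0.1048 [325.7 294.7]
0.1065 [325.7 299.7]
0.108 [325.6 304.2]
0.112 [325.5 316.5]
mouth near rim [322.6 213. ]
[(232, 180), (233, 174), (234, 166), (235, 164), (236, 165), (237, 165), (238, 146), (239, 90), (240, 45), (241, 43), (242, 55), (243, 68), (244, 72), (245, 67), (246, 52), (247, 40), (248, 40), (249, 40), (250, 39), (251, 38)]
[ 0.48686114 -0.00918616  0.12984051] [-0.55489644 -0.45084767 -3.4795834 ] 20.5917
```

View pics/w8b.png

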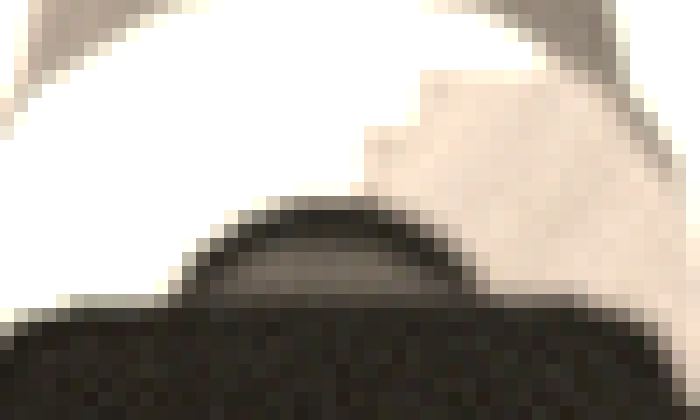

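In the wrist view the thick black ring (rows 239–242) sits right at the tube mouth, with the carrier still on the table. TCP travel of about 0.0194 m agrees. I'll pause here, then lift.

Run:
```python
from h import *
robot.dwell(1.2)
a=read_state(); print(a["time_s"],a["position"],a["wrist_force"])
robot.servo_line(np.array([.4872,-.0092,.165]),v=.03)
a=read_state(); print(a["time_s"],a["position"],a["wrist_force"])
robot.servo_line(np.array([.4872,-.0092,.251]),v=.05)
robot.dwell(.5)
a=read_state(); print(a["time_s"],a["position"],a["wrist_force"],a["ft_torque"],a["gripper_width"])
F=[]
for i in range(10): robot.dwell(.03); F.append(read_state()["wrist_force"][2])
print(np.mean(F),np.std(F))
w=eyes.grab_frame("wrist"); save(w,"w9"); s=eyes.grab_frame("scene"); save(s,"s9",(150,70,290,210),4)
f=eyes.grab_frame("top"); save(f,"t9",(155,180,295,280),5)
```

```text
21.7917 [ 0.48722554 -0.00920775  0.13001196] [-1.65390622  0.46402579 -3.8177454 ]
23.1083 [ 0.48707407 -0.00918675  0.16474681] [ 0.13324489  0.55799765 -6.38356495]
25.475 [ 0.48719975 -0.00918785  0.25101353] [ 0.52544627 -0.05431333 -6.27062842] [0.05034277 0.01437257 0.0331794 ] 0.02328458391963388
-5.99499312479285 0.5696605986094979
```

View pics/w9.png

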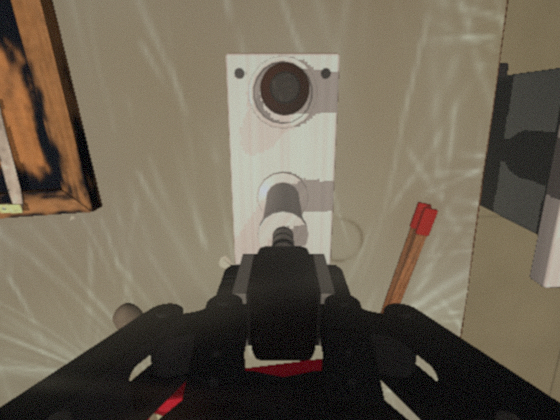

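View pics/s9.png

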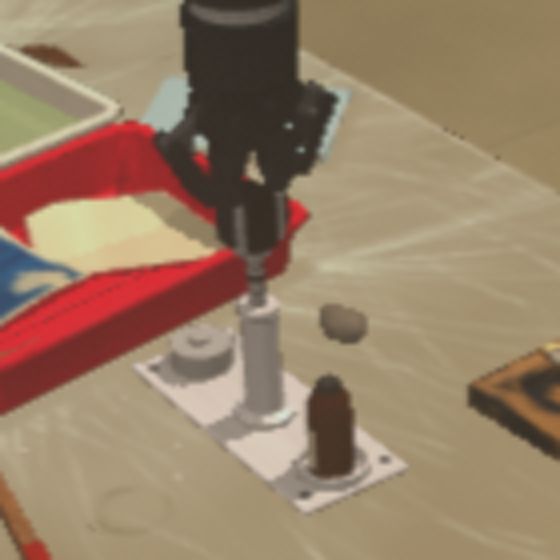

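View pics/t9.png

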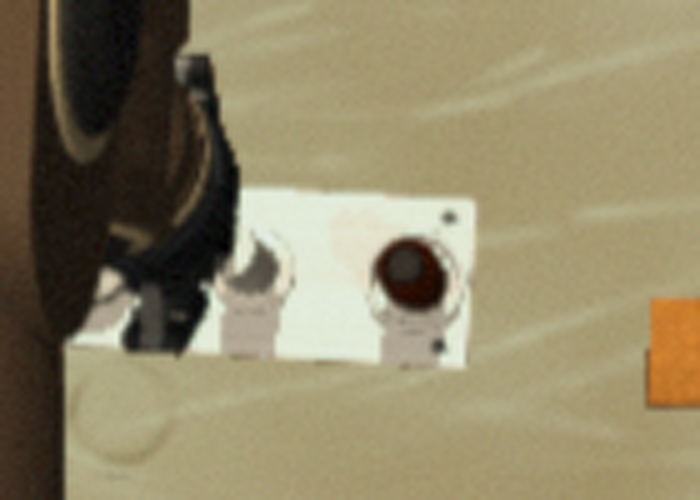

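Run:
```python
from h import *
w=eyes.grab_frame("wrist");s=eyes.grab_frame("scene");f=eyes.grab_frame("top")
S=lambda x,y:(s,x/4+150-.4,y/4+70-.4); T=lambda x,y:(f,x/5+155-.4,y/5+180-.4)
B=tri([S(407,465),(w,228,54.5),T(476,201)]) # far corner (+x world)
A=tri([S(308,512),(w,339,54.5),T(466,367)])
print("corners",B,A)
print("left corner scene at that z", onz(s,*S(134,366)[1:],.109), "vs bottom-left top", onz(f,*T(66,347)[1:],.109))
L=tri([S(134,366),T(66,347)]);print("L",L)
print(np.linalg.norm(A-L), np.linalg.norm(A-B))
print(read_state()["position"],read_state()["time_s"])
```

```text
corners [ 0.52539311 -0.12321071  0.10598557] [ 0.43857859 -0.12088199  0.10499451]
left corner scene at that z [0.44435238 0.10252619 0.109     ] vs bottom-left top [0.44410207 0.08752248 0.109     ]
L [0.44001665 0.08719112 0.11871823]
0.20853015977957284 0.08685140144170397
[ 0.48721351 -0.00920639  0.25101105] 26.1083
```

Run:
```python
from h import *
robot.servo_line(np.array([.4872,-.0092,.254]),v=.02)
robot.dwell(1.0)
s=eyes.grab_frame("scene"); save(s,"s10",(150,70,290,210),4); save(s,"s10full")
a=read_state(); print(a["time_s"],a["position"],a["wrist_force"],a["gripper_width"])
order.job_done()
```

```text
27.4583 [ 0.48718104 -0.00918956  0.25398251] [ 0.6008893   0.15116028 -5.3314843 ] 0.023320808522074916
the job is handed in; nothing more can be done
```

View pics/s10.png

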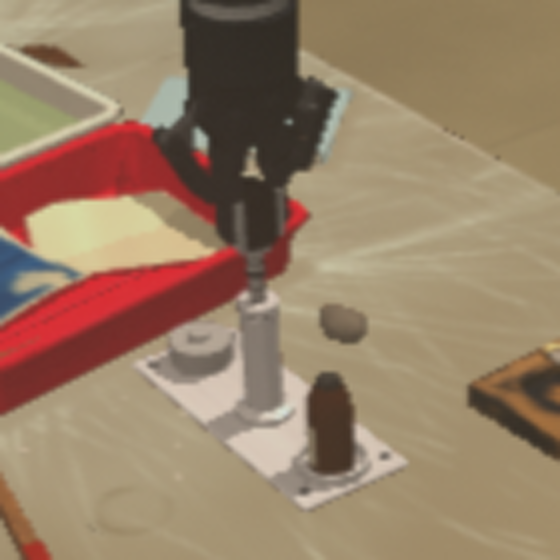

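The weighing is done and handed in at 27.5 s. The small brown bottle stood in the larger carrier's seat while I drew the gauge to its thick ring. I held it there about 1.6 s with the carrier on the table, then lifted the carrier by the handle and held it still.

- **Ring:** the ring was right at the tube's mouth. The camera showed almost all of it just above the mouth, and the handle had moved 19–20 mm, so it may be about 1 mm past centre.
- **Height:** the feet measured about 96–97 mm up, so I raised the arm another 3 mm to about 100 mm. I did not measure the height again after that.
- **Gauge reading:** about 44 mm from the deck height; the wrist force gave 41–46 mm and is noisy.
- **Level:** the carrier looked level in the last picture, with the bottle upright in its seat. One deck corner could not be triangulated because the arm hid it from the top camera. A rough check from the scene view suggested under 1° of tilt, within the measurement noise.
- **Other things:** I touched nothing else on the table, but did not measure the other items again at the end.

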